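Post a sealed sample cup through the sprung flap of the sample drop box

TASK

Take the lidded sample cup that stands on its own and post it into the sample drop box: push the blue spring flap inward with the cup itself, and keep hold of the cup until it is well inside past the mouth (do not drop or toss it at the flap). Then let it go so that it slides down to the floor of the box, and draw back so that the flap shuts behind it. Leave the two stacked cups standing where they are.

Things in the scene. Friction and masses are not known exactly. Their poses are not given: they have to be found in the camera images.
- sample_cup_center (a point): Centre of the round lidded sample cup that stands on its own on the table, half-way up. The cup is 42 mm high; its lid band, the top 9 mm, is 61 mm across; the body tapers to 48 mm at the foot. Sealed, rigid, 90 to 145 g. Point is 21 mm above the cup's underside.
- drop_box: Sample drop box, fixed: steel, clear sides, 250 deep, 220 wide, 275 mm high. Origin on the table: 120 mm behind its front, 130 before its back. Its +x points from front to back (away from the robot), +y left, z up. A splash hood 275 mm up juts to x = -0.07 over the mouth, so a vertical gripper cannot enter; one leaning 25 to 50 degrees back toward the robot can. Inside, a slippery ramp leads to a floor 10 mm up.
- mouth (a point): Centre of the mouth, an opening in the box's sloped front at x -0.072, z 0.147 in the box's frame. The front rises toward the back at 50 degrees from level, so straight in is 50 degrees from vertical, downward and along the box's +x. The opening measures 114 mm along the slope and 178 mm across (box y), with the flap just behind it.
- flap (a joint): The blue plastic flap, 116 mm long and 184 wide, on a rod along the mouth's upper edge. 0 = shut, grows as it swings inward, stops at 1.45 rad. A weak spring shuts it (0.3 to 0.9 N at its middle); it stays open only while something holds it. A cup let go with its centre less than about 30 mm past the mouth can stay trapped under it.
- stack_low_center (a point): Centre (half-way up) of the lower of two stacked cups of the same look and size as the single one; bystander, to be left alone.
- stack_top_center (a point): Centre (half-way up) of the upper of the two stacked cups; bystander, to be left alone.
Things that resemble listed ones, but are neither listed nor needed, are in the scene too. Leave any green or yellow look-alike of the part that bears sample_cup_center alone.

How it is judged:
By the outcome, as a careful person would: the job done as asked, in the order asked, and still so for the second after the job is handed in, with the robot touching nothing.
It also fails if it takes over 42 s, if anything falls off the work surface, if the arm or the gripper's body presses on something with over 40 N, if the wrist force passes 120 N, or if a joint passes its speed limit or range.

ROBOT

A 6-joint arm with a two-finger parallel gripper is mounted at the origin on a cart in front of the work surface, level with it; the furniture and walls round the work are solid. World frame = base frame: x ahead of the robot, y to its left, z up, the work surface at z = 0. Lengths are in m, angles in rad, forces in N, time in s.
With the tool pointing down it reaches from about 0.425 to 0.925 m from the base axis. Payload 12.5 kg.
Tool frame: the origin (TCP) lies midway between the tips of the shut fingers; the grasp point (between the pads) lies 19 mm behind it (env.grasp_offset is the distance from the TCP to the grasp point, in m); z points along the fingers, y is the line along which they close (so a half turn about z gives the same grasp; the last joint's range is limited). The gripper opens to 85 mm and grips with 20 to 120 N. Pads are 22 mm wide; open, the fingers measure 114 mm over their backs; the gripper's body (76 mm by 85 mm) begins 54 mm behind the grasp point. The pads swing forward as they close: fully open they stand 13 mm farther back than shut.
Start: joints at [1.007, 0.491, 1.559, -0, 1.092, -0.106], TCP at [0.276, 0.561, 0.231] pointing down, gripper open.
Joint ranges: [-3.1, 3.1], [-0.84, 2.19], [0.05, 2.79], [-1.13, 4.28], [0.06, 2.93], [-2.69, 2.69]. Speed limits (rad/s): [2.22, 2.22, 2.79, 3.14, 3.14, 3.14].

INTERFACE

Orientations are given as a unit quaternion [w, x, y, z].
In Python, from station import env gives the robot as it stands.
- The arm moves only by the tool carry_out, never from a script. Its argument "moves" is a list of rows, each an object with "travel": the shift along the world's x, y, z normalised to -1 to 1, where 1 is 0.3 m, a list of three; "rotation": the turn, a rotation vector about the world's x, y, z normalised to -1 to 1, where 1 is 180 degrees, a list of three; "grip": the opening, from 0 (shut) to 1 (fully open). In form: [{"travel": [x, y, z], "rotation": [rx, ry, rz], "grip": grip}, ...]. A call has 1 to 8 rows; each row is the pose to reach, as a shift and turn from the pose commanded when the call began, turning the shorter way round; what a row does not reach only later rows make up. A row lasts 1/12 s, in which the tool goes at most 41.7 mm and 7.16 degrees, less where a joint would pass 70% of its speed; a pose out of reach is approached as far as the arm can. A call with a number of a shift or a turn outside -1 to 1 is refused whole. A call with a gripper value outside its range is refused whole. The fingers move at their own pace and stop on an object; "squeeze" is the grip in N (left out, the last holds). Time passes only in rows, so rows that repeat a pose let the fingers close. It gives the time, the measured TCP pose, the force, the opening and the grip force at its end, in the units of the state.
- env.read_state(): the state, without advancing time (a new reading comes with each control period).
- env.read_camera(name): name is "side" or "top"; returns the picture (480x640x3 uint8, red, green, blue); there is no depth.
- env.camera_model(name): a dict with "fx", "fy", "cx", "cy" (pixels), "extrinsics" (4x4, takes a point from camera to world coordinates). Camera axes: x right, y down, z forward; pixel columns grow to the right and rows downward; lengths in m; the calibration is good to about 2 mm. A picture is of the moment at which its call begins. camera_model takes no time and is no camera call.
- env.sign_off(): hands the job in; it is judged then, once.
The state is a dict: "time_s": time; "joint_pos": joint angles; "qd": joint speeds; "joint_efforts": joint torques, N m; "tool_pos": TCP position; "orientation": TCP orientation; "contact_force": force on the tool from outside, world axes, zero at the start; "moment": the same for the moment, N m; "finger_gap": opening from 0.0 (shut) to 1.0 (fully open); "gripper_force": force on a finger pad.
Only numpy, scipy, OpenCV 4.12 (cv2) and the standard library are available. Lean on these libraries where they do the work, as an engineer would, in place of code of your own. Each camera call takes 0.05 s, during which the arm holds its last target. There are 200 camera calls.

## Working session

There is one attempt and no reset: what is moved stays moved. The work goes in short steps, Python scripts to look and compute and a tool call to move; the robot and the scene stay as the last step left them, time stands still between calls to the robot, and variables do not carry over. Pictures are saved under pics/ and viewed, at most 10 in all, crops included, and the job is handed in when it is done.

Besides the shell and the picture viewer there is one more tool, called after "Request:" by a JSON object that holds its "fn" and its "kwargs". carry_out: Moves the arm, as the interface text tells. Scaled input: -1 to 1 covers 0.3 m each way for a shift and 180 degrees each way for a turn. Its arguments: {"type":"object","properties":{"moves":{"type":"array"},"squeeze":{"type":"number"}},"required":["moves"]}

```bash
mkdir -p pics; ls
python3 - <<'E'
from station import env
import cv2
for n in("side","top"):
    im=env.read_camera(n); cv2.imwrite(f"pics/{n}0.png",im[:,:,::-1])
    m=env.camera_model(n); print(n,m)
print(env.read_state(), env.grasp_offset)
E
```

```text
pics
side {'fx': 563.9252481640317, 'fy': 563.9252481640317, 'cx': 327.2203438913222, 'cy': 237.96861283911258, 'extrinsics': array([[ 0.92090806, -0.18757613,  0.34167755,  0.17203721],
       [-0.38930352, -0.39930779,  0.83005787, -0.82614778],
       [-0.01926453, -0.89742325, -0.4407498 ,  0.58302981],
       [ 0.        ,  0.        ,  0.        ,  1.        ]])}
top {'fx': 617.1838817041254, 'fy': 617.1838817041254, 'cx': 311.88534916840183, 'cy': 244.4878788256389, 'extrinsics': array([[ 0.01947783, -0.98942331,  0.14374329,  0.30491952],
       [-0.99978149, -0.02036613, -0.0047108 ,  0.05959404],
       [ 0.00758847, -0.14362013, -0.9896038 ,  1.48514472],
       [ 0.        ,  0.        ,  0.        ,  1.        ]])}
{'time_s': 0.1, 'joint_pos': array([ 1.00741172e+00,  4.91487068e-01,  1.55940653e+00, -2.73235961e-05,
        1.09171639e+00, -1.05570974e-01]), 'qd': array([-0.00056526, -0.00226525, -0.00134929, -0.00011411, -0.00141283,
        0.00058485]), 'joint_efforts': array([ 1.44498019e-03, -6.19448733e+01, -2.62027144e+01, -2.10502426e-04,
        2.98378160e-03, -8.49922390e-05]), 'tool_pos': array([0.27609744, 0.56047303, 0.23078756]), 'orientation': array([-1.55534181e-04,  2.26906822e-01,  9.73916339e-01, -4.84456171e-04]), 'contact_force': array([ 0.50837206, -0.11177347,  1.19397829]), 'moment': array([0.02449715, 0.04606763, 0.00710816]), 'gripper_force': 0.0, 'finger_gap': 0.9989302142542736} 0.0187
```

View pics/top0.png

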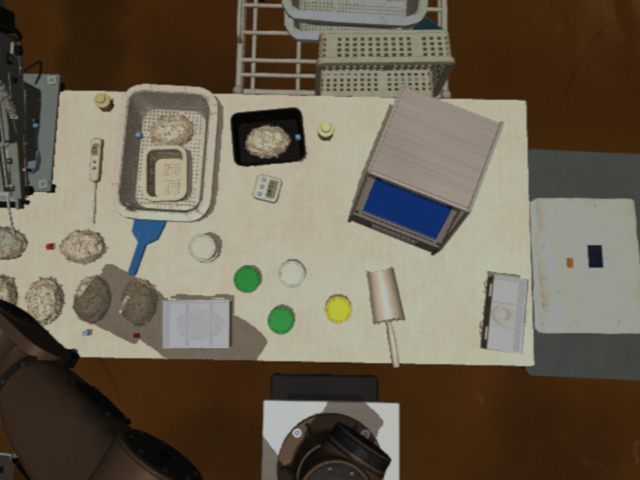

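View pics/side0.png

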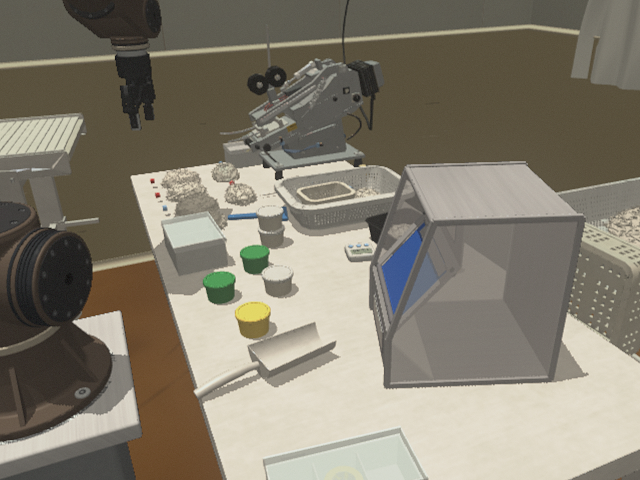

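The top view shows white lids at (204,247) and (292,272), two green at (247,278) and (281,320), and yellow at (338,308). In the side view the white one at (270,225) is the two-cup stack, which lies farther off in y and so is the top view's (204,247). The white one at (278,280) stands alone and is the top view's (292,272). I'll confirm this with a crop and measure.

```bash
cat > h.py <<'E'
import numpy as np, cv2
from station import env
def ray(n,uv):
    m=env.camera_model(n);T=m["extrinsics"]
    return T[:3,3],T[:3,:3]@np.array([(uv[0]-m["cx"])/m["fx"],(uv[1]-m["cy"])/m["fy"],1.])
def onz(n,uv,z):
    o,d=ray(n,uv); return o+d*(z-o[2])/d[2]
def proj(n,p):
    m=env.camera_model(n);T=m["extrinsics"];q=T[:3,:3].T@(np.asarray(p,float)-T[:3,3])
    return np.array([m["fx"]*q[0]/q[2]+m["cx"],m["fy"]*q[1]/q[2]+m["cy"]])
E
python3 - <<'E'
from h import *
t=cv2.imread("pics/top0.png"); s=cv2.imread("pics/side0.png")
# single lid: white vs beige table -> low saturation
hsv=cv2.cvtColor(t,cv2.COLOR_BGR2HSV)
for c,z in(((292,272),.042),((204,247),.084)):
    w=hsv[c[1]-20:c[1]+20,c[0]-20:c[0]+20]
    print("sat",w[20,20],w[1,1])
    g=cv2.medianBlur(cv2.cvtColor(t,cv2.COLOR_BGR2GRAY)[c[1]-22:c[1]+22,c[0]-22:c[0]+22],3)
    g=cv2.resize(g,None,fx=4,fy=4,interpolation=cv2.INTER_CUBIC)
    k=cv2.HoughCircles(g,cv2.HOUGH_GRADIENT,1,100,param1=80,param2=12,minRadius=42,maxRadius=66)
    if k is not None:
        x,y,r=k[0,0]; uv=(c[0]-22+(x+.5)/4-.5,c[1]-22+(y+.5)/4-.5); print(uv,r/4,onz("top",uv,z))
b=((hsv[:,:,0]>108)&(hsv[:,:,0]<128)&(hsv[:,:,1]>150)).astype(np.uint8)
b[:, :340]=0;b[:,470:]=0
cs=max(cv2.findContours(b,0,1)[0],key=cv2.contourArea)
print("blue",cv2.approxPolyDP(cs,4,True)[:,0].tolist())
print("side proj single",proj("side",onz("top",(292,272),.042)))
a=cv2.resize(t[80:260,340:510],None,fx=3.2,fy=3.2,interpolation=cv2.INTER_CUBIC)  #544x576
c1=cv2.resize(s[195:300,235:305],(250,375),interpolation=cv2.INTER_CUBIC)
c2=cv2.resize(t[230:300,185:315],(250,135),interpolation=cv2.INTER_CUBIC)
o=np.zeros((576,794,3),np.uint8);o[:,:544]=a;o[:375,544:]=c1;o[400:535,544:]=c2
cv2.imwrite("pics/crop1.png",o)
E
```

```text
sat [ 36  29 184] [ 23  38 179]
(np.float32(292.75), np.float32(272.0)) 13.65 [0.44837918 0.09635758 0.042     ]
sat [ 25  34 181] [ 22  41 180]
(np.float32(203.0), np.float32(246.75)) 11.975 [0.49807651 0.30209767 0.084     ]
blue [[376, 178], [364, 210], [435, 237], [451, 207]]
side proj single [278.54897182 271.10411481]
```

View pics/crop1.png

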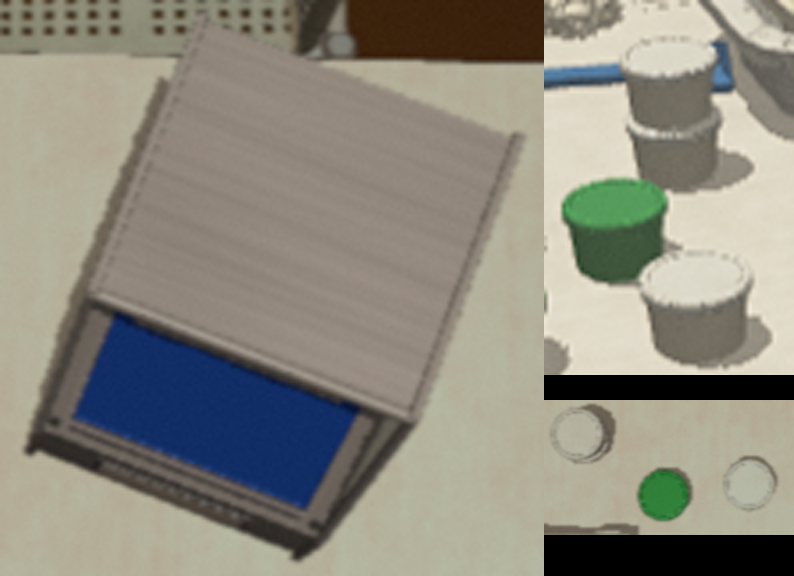

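The crop confirms it: the upper-right white cup pair is the stack, and the white cup in front of the green one stands alone, so that is the target. Next I'll compute the box pose from the roof corners and the lower corners of the flap.

Run:
```python
from h import *
px=[(369.1,172.5),(468.4,210.6),(503.1,122.5),(404.1,83.8)]
loc=np.array([(-.07,.11),(-.07,-.11),(.13,-.11),(.13,.11)])
P=np.array([onz("top",u,.275)[:2] for u in px])
print(P, [np.linalg.norm(P[i]-P[i-1]) for i in range(4)])
Q=P-P.mean(0);L=loc-loc.mean(0)
th=np.arctan2((L[:,0]*Q[:,1]-L[:,1]*Q[:,0]).sum(),(L*Q).sum())
R=np.array([[np.cos(th),-np.sin(th)],[np.sin(th),np.cos(th)]]);o=P.mean(0)-R@loc.mean(0)
print("yaw",np.degrees(th),"origin",o)
for u in((364,210),(435,237)): print("blue low, box frame",R.T@(onz("top",u,.103)[:2]-o))
m=np.r_[o+R@[-.072,0],.147];print("mouth",m,"inward",np.r_[R@[np.sin(np.radians(50)),0],-np.cos(np.radians(50))])
for q in([-.07,.11,.275],[-.07,-.11,.275],[.13,-.11,.275],[-.12,-.11,0],[.13,-.11,0]): print("side",proj("side",np.r_[o+R@q[:2],q[2]]))
```

```text
[[ 0.62975956 -0.05868553]
 [ 0.55565664 -0.2579901 ]
 [ 0.74075847 -0.33219387]
 [ 0.81929263 -0.12972238]] [np.float64(0.20240805640747533), np.float64(0.21263479744818012), np.float64(0.19942137618934958), np.float64(0.21716887232854207)]
yaw -20.9805760247073 origin [ 0.65835577 -0.18390643]
blue low, box frame [-0.10878958  0.08628527]
blue low, box frame [-0.106029   -0.08587421]
mouth [ 0.59112924 -0.15812672  0.147     ] inward [ 0.71525712 -0.27428331 -0.64278761]
side [405.92302702 166.95623067]
side [432.76887487 222.16701644]
side [584.61735413 217.35198106]
side [388.47684893 388.24068609]
side [551.82802641 382.01676637]
```

Request:
{"fn": "carry_out", "kwargs": {"moves": [{"travel": [0.347, -0.927, 0], "rotation": [0, 0, 0.029], "grip": 1}, {"travel": [0.347, -0.927, 0], "rotation": [0, 0, 0.029], "grip": 1}, {"travel": [0.347, -0.927, 0], "rotation": [0, 0, 0.029], "grip": 1}, {"travel": [0.347, -0.927, 0], "rotation": [0, 0, 0.029], "grip": 1}, {"travel": [0.347, -0.927, 0], "rotation": [0, 0, 0.029], "grip": 1}, {"travel": [0.347, -0.927, 0], "rotation": [0, 0, 0.029], "grip": 1}, {"travel": [0.347, -0.927, 0], "rotation": [0, 0, 0.029], "grip": 1}, {"travel": [0.347, -0.927, 0], "rotation": [0, 0, 0.029], "grip": 1}], "squeeze": 60}}

```text
time_s: 0.77
tool_pos: [0.3815, 0.2781, 0.2312]
orientation: [-0.0, 0.184, 0.983, -0.001]
contact_force: [0.2, 0.6, 0.3]
finger_gap: 1.005
gripper_force: 0.0
```

Request:
{"fn": "carry_out", "kwargs": {"moves": [{"travel": [0.227, -0.618, 0], "rotation": [0, 0, 0], "grip": 1}, {"travel": [0.227, -0.618, 0], "rotation": [0, 0, 0], "grip": 1}, {"travel": [0.227, -0.618, 0], "rotation": [0, 0, 0], "grip": 1}, {"travel": [0.227, -0.618, -0.37], "rotation": [0, 0, 0], "grip": 1}, {"travel": [0.227, -0.618, -0.37], "rotation": [0, 0, 0], "grip": 1}, {"travel": [0.227, -0.618, -0.37], "rotation": [0, 0, 0], "grip": 1}, {"travel": [0.227, -0.618, -0.37], "rotation": [0, 0, 0], "grip": 1}, {"travel": [0.227, -0.618, -0.37], "rotation": [0, 0, 0], "grip": 1}]}}

```text
time_s: 1.43
tool_pos: [0.4479, 0.0964, 0.1186]
orientation: [-0.002, 0.183, 0.983, -0.001]
contact_force: [-0.2, -0.0, -0.5]
finger_gap: 0.999
gripper_force: 0.0
```

Run:
```python
from h import *
s=env.read_camera("side");r=env.read_state();print(r["tool_pos"],r["orientation"])
print(proj("side",r["tool_pos"]),proj("side",[.448,.0965,.042]))
cv2.imwrite("pics/side1.png",cv2.resize(s[150:330,180:380,::-1],None,fx=3,fy=3))
```

```text
[0.44833354 0.0972701  0.12009051] [-9.72023306e-04  1.82936956e-01  9.83124155e-01 -1.47731739e-04]
[276.31675389 235.26687306] [278.64506681 271.51269232]
```

View pics/side1.png

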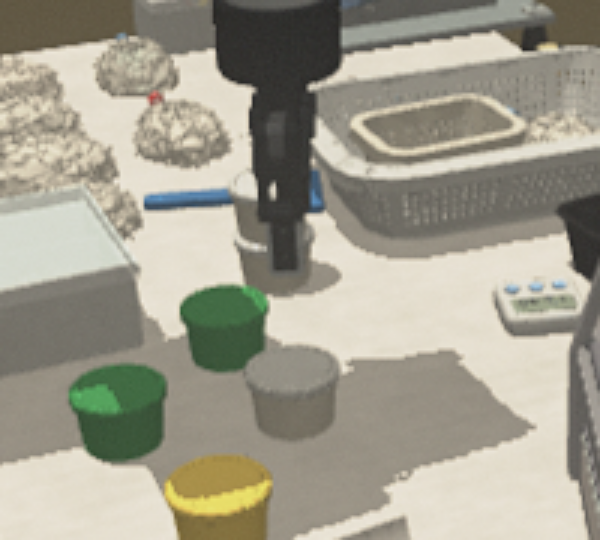

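The gripper is above the lone cup, whose lid is at crop (292,368), within 2 mm of the prediction. The stack and the green cups are clear of the fingers. Descending and closing.

Request:
{"fn": "carry_out", "kwargs": {"moves": [{"travel": [-0.003, -0.003, -0.12], "rotation": [0, 0, 0], "grip": 1}, {"travel": [-0.003, -0.003, -0.22], "rotation": [0, 0, 0], "grip": 1}, {"travel": [-0.003, -0.003, -0.3], "rotation": [0, 0, 0], "grip": 1}, {"travel": [-0.003, -0.003, -0.35], "rotation": [0, 0, 0], "grip": 1}, {"travel": [-0.003, -0.003, -0.36], "rotation": [0, 0, 0], "grip": 1}, {"travel": [-0.003, -0.003, -0.36], "rotation": [0, 0, 0], "grip": 0.5}, {"travel": [-0.003, -0.003, -0.36], "rotation": [0, 0, 0], "grip": 0.5}, {"travel": [-0.003, -0.003, -0.36], "rotation": [0, 0, 0], "grip": 0.5}], "squeeze": 60}}

```text
time_s: 2.15
tool_pos: [0.4483, 0.0969, 0.0144]
orientation: [0.001, 0.182, 0.983, 0.0]
contact_force: [-2.0, 4.0, 10.2]
finger_gap: 0.693
gripper_force: 61.9
```

Request:
{"fn": "carry_out", "kwargs": {"moves": [{"travel": [0, 0, 0], "rotation": [0, 0, 0], "grip": 0.5}, {"travel": [0, 0, 0], "rotation": [0, 0, 0], "grip": 0.5}, {"travel": [0, 0, 0], "rotation": [0, 0, 0], "grip": 0.5}, {"travel": [0, 0, 0], "rotation": [0, 0, 0], "grip": 0.5}]}}

```text
time_s: 2.48
tool_pos: [0.4483, 0.0968, 0.0144]
orientation: [0.002, 0.182, 0.983, 0.001]
contact_force: [-1.7, 4.1, 8.3]
finger_gap: 0.691
gripper_force: 62.2
```

Request:
{"fn": "carry_out", "kwargs": {"moves": [{"travel": [0, 0, 0.05], "rotation": [0, 0, 0], "grip": 0.5}, {"travel": [0, 0, 0.15], "rotation": [0, 0, 0], "grip": 0.5}, {"travel": [0, 0, 0.27], "rotation": [0, 0, 0], "grip": 0.5}, {"travel": [0, 0, 0.39], "rotation": [0, 0, 0], "grip": 0.5}, {"travel": [0, 0, 0.51], "rotation": [0, 0, 0], "grip": 0.5}, {"travel": [0, 0, 0.6], "rotation": [0, 0, 0], "grip": 0.5}, {"travel": [0, 0, 0.66], "rotation": [0, 0, 0], "grip": 0.5}, {"travel": [0, 0, 0.66], "rotation": [0, 0, 0], "grip": 0.5}]}}

```text
time_s: 3.15
tool_pos: [0.4485, 0.0966, 0.2153]
orientation: [0.004, 0.182, 0.983, 0.001]
contact_force: [-1.2, -0.1, -1.1]
finger_gap: 0.683
gripper_force: 64.8
```

Request:
{"fn": "carry_out", "kwargs": {"moves": [{"travel": [0.22, -0.752, 0], "rotation": [-0.0955, -0.249, 0], "grip": 0.5}, {"travel": [0.22, -0.752, 0], "rotation": [-0.0955, -0.249, 0], "grip": 0.5}, {"travel": [0.22, -0.752, 0], "rotation": [-0.0955, -0.249, 0], "grip": 0.5}, {"travel": [0.22, -0.752, 0], "rotation": [-0.0955, -0.249, 0], "grip": 0.5}, {"travel": [0.22, -0.752, 0], "rotation": [-0.0955, -0.249, 0], "grip": 0.5}, {"travel": [0.22, -0.752, 0], "rotation": [-0.0955, -0.249, 0], "grip": 0.5}, {"travel": [0.22, -0.752, 0], "rotation": [-0.0955, -0.249, 0], "grip": 0.5}, {"travel": [0.22, -0.752, 0], "rotation": [-0.0955, -0.249, 0], "grip": 0.5}]}}

```text
time_s: 3.82
tool_pos: [0.5196, -0.1182, 0.2396]
orientation: [0.333, 0.178, 0.923, -0.076]
contact_force: [0.9, 1.0, -0.5]
finger_gap: 0.69
gripper_force: 65.1
```

Run:
```python
from h import *
from scipy.spatial.transform import Rotation as Ro
s=env.read_camera("side");t=env.read_camera("top");r=env.read_state()
q=r["orientation"];R=Ro.from_quat(np.r_[q[1:],q[0]]).as_matrix()
c=r["tool_pos"]-R[:,2]*.0066
m=np.array([.5911,-.1581,.147]);n=np.array([.715,-.274,-.643]);d=np.array([-.6,.230,-.766]);y=np.array([.358,.934,0])
print(r["tool_pos"],R[:,2],R[:,1],"depth,down,left",(c-m)@n,(c-m)@d,(c-m)@y,r["joint_pos"],proj("side",c),proj("top",c))
o=np.zeros((540,800,3),np.uint8)
o[:,:]=0;o[:,:480]=cv2.resize(s[110:290,310:470],(480,540));o[:320,480:]=cv2.resize(t[150:310,330:490],(320,320))
cv2.imwrite("pics/c2.png",o[:,:,::-1])
```

```text
[ 0.52030915 -0.11798365  0.24122899] [ 0.58949543 -0.25837584 -0.76533461] [ 0.37721873  0.92586241 -0.02201881] depth,down,left -0.1286935795868632 -0.021620740701653245 0.012325417836280727 [-0.31715782  0.21277953  2.19352257 -1.01554374  0.07260729 -0.5171448 ] [358.39012441 207.740982  ] [395.61184315 230.8629297 ]
```

View pics/c2.png

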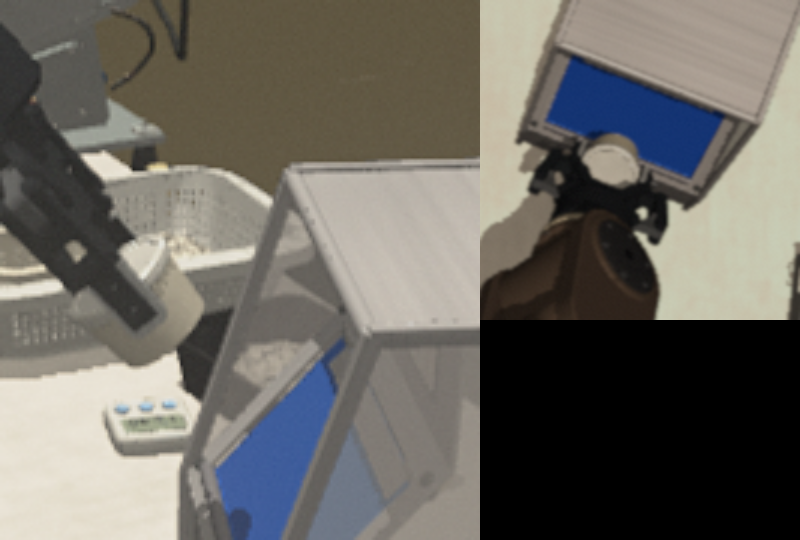

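The cup is held square at about 40° lean, upright between the pads (crop around (140,300)), in front of the shut flap. The wrist joint j5 is near its 0.06 limit, so 48° is out of reach. I'll work out which lean is feasible along the insertion from a small planar model fitted to the two readings.

Run:
```python
import numpy as np
l1,l2,L,d0=.617,.3726,.2336,.0926
m=np.array([.5911,-.1581,.147]);n=np.array([.715,-.274,-.643]);dn=np.array([-.6,.230,-.766])
for lean in(28,32,36,40,44):
  C=np.pi-np.radians(lean);out=[]
  tz=np.array([np.sin(C)*.9336,-np.sin(C)*.358,np.cos(C)])
  for d in(-.11,-.09,-.06,-.03,0,.03,.06,.07):
    p=m+d*n+.006*dn+.0066*tz
    r=np.sqrt(p[0]**2+p[1]**2-.066**2);rw=r-L*np.sin(C);zw=p[2]-L*np.cos(C)-d0
    D=np.hypot(rw,zw);e=np.arccos((D*D-l1**2-l2**2)/(2*l1*l2))
    A=np.arctan2(rw,zw)-np.arctan2(l2*np.sin(e),l1+l2*np.cos(e));out.append(round(C-A-e,2))
  print(lean,out)
```

```text
28 [np.float64(0.25), np.float64(0.23), np.float64(0.19), np.float64(0.17), np.float64(0.14), np.float64(0.12), np.float64(0.11), np.float64(0.11)]
32 [np.float64(0.15), np.float64(0.12), np.float64(0.09), np.float64(0.06), np.float64(0.03), np.float64(0.01), np.float64(0.0), np.float64(-0.0)]
36 [np.float64(0.04), np.float64(0.01), np.float64(-0.02), np.float64(-0.06), np.float64(-0.08), np.float64(-0.1), np.float64(-0.11), np.float64(-0.12)]
40 [np.float64(-0.07), np.float64(-0.1), np.float64(-0.14), np.float64(-0.17), np.float64(-0.2), np.float64(-0.22), np.float64(-0.23), np.float64(-0.23)]
44 [np.float64(-0.19), np.float64(-0.22), np.float64(-0.26), np.float64(-0.29), np.float64(-0.31), np.float64(-0.33), np.float64(-0.35), np.float64(-0.35)]
```

```bash
cat > g.py <<'E'
from h import *
import sys
from scipy.spatial.transform import Rotation as Ro
m=np.array([.5911,-.1581,.147]);n=np.array([.715,-.274,-.643]);dn=np.array([-.6,.230,-.766]);by=np.array([.358,.934,0])
r=env.read_state();q=r["orientation"];R=Ro.from_quat(np.r_[q[1:],q[0]]);M=R.as_matrix();c=r["tool_pos"]-M[:,2]*.0066-m
print("t",r["time_s"],"depth,down,left",(c@n).round(4),(c@dn).round(4),(c@by).round(4),"lean",np.degrees(np.arccos(-M[2,2])).round(1),"z",M[:,2].round(3),"y",M[:,1].round(3),"\nj",r["joint_pos"].round(3),"F",r["contact_force"].round(1))
def go(d,down,lean):
    a=np.radians(lean);z=np.array([np.sin(a)*.9336,-np.sin(a)*.358,-np.cos(a)]);by_=np.array([.358,.9336,0])
    p=m+d*n+down*dn+.0066*z
    D=Ro.from_matrix(np.c_[np.cross(by_,z),by_,z])
    print((d,down,lean),"travel",((p-r["tool_pos"])/.3).round(3),"rot",((D*R.inv()).as_rotvec()/np.pi).round(4))
for a in sys.argv[1:]: go(*map(float,a.split(",")))
E
python3 g.py -.09,.015,30
```

```text
t 3.9167 depth,down,left -0.1287 -0.0216 0.0123 lean 40.1 z [ 0.589 -0.258 -0.765] y [ 0.377  0.926 -0.022] 
j [-0.317  0.213  2.194 -1.016  0.073 -0.517] F [ 0.3 -0.3 -1.7]
(-0.09, 0.015, 30.0) travel [ 0.002 -0.044 -0.179] rot [0.027  0.0493 0.006 ]
```

Request:
{"fn": "carry_out", "kwargs": {"moves": [{"travel": [0.001, -0.02, -0.06], "rotation": [0.027, 0.0493, 0.006], "grip": 0.5}, {"travel": [0.002, -0.044, -0.12], "rotation": [0.027, 0.0493, 0.006], "grip": 0.5}, {"travel": [0.002, -0.044, -0.18], "rotation": [0.027, 0.0493, 0.006], "grip": 0.5}, {"travel": [0.002, -0.044, -0.18], "rotation": [0.027, 0.0493, 0.006], "grip": 0.5}, {"travel": [0.002, -0.044, -0.18], "rotation": [0.027, 0.0493, 0.006], "grip": 0.5}, {"travel": [0.002, -0.044, -0.18], "rotation": [0.027, 0.0493, 0.006], "grip": 0.5}]}}

```text
time_s: 4.42
tool_pos: [0.5206, -0.1297, 0.1851]
orientation: [0.252, 0.176, 0.951, -0.045]
contact_force: [-0.0, 0.2, -1.5]
finger_gap: 0.692
gripper_force: 65.1
```

```bash
python3 g.py -.07,.015,30 -.07,.015,32
```

```text
t 4.4167 depth,down,left -0.0889 0.0174 0.0012 lean 29.7 z [ 0.464 -0.174 -0.869] y [0.356 0.934 0.003] 
j [-0.37   0.316  2.15   0.032  0.158 -1.606] F [-0.   0.2 -1.5]
(-0.07, 0.015, 30.0) travel [ 0.048 -0.023 -0.034] rot [-0.0014 -0.0013 -0.0005]
(-0.07, 0.015, 32.0) travel [ 0.049 -0.023 -0.034] rot [-0.0054 -0.0116 -0.0006]
```

```bash
python3 g.py -.03,.015,28 .0,.015,28 .055,.015,28
```

```text
t 4.4167 depth,down,left -0.0889 0.0174 0.0012 lean 29.7 z [ 0.464 -0.174 -0.869] y [0.356 0.934 0.003] 
j [-0.37   0.316  2.15   0.032  0.158 -1.606] F [-0.   0.2 -1.5]
(-0.03, 0.015, 28.0) travel [ 0.143 -0.059 -0.12 ] rot [ 0.0025  0.0091 -0.0005]
(0.0, 0.015, 28.0) travel [ 0.215 -0.087 -0.185] rot [ 0.0025  0.0091 -0.0005]
(0.055, 0.015, 28.0) travel [ 0.346 -0.137 -0.303] rot [ 0.0025  0.0091 -0.0005]
```

Moving to depth 0 (the cup's foot now pushes the flap), at moderate speed.

Request:
{"fn": "carry_out", "kwargs": {"moves": [{"travel": [0.04, -0.017, -0.03], "rotation": [0.0025, 0.009, 0], "grip": 0.5}, {"travel": [0.08, -0.033, -0.065], "rotation": [0.0025, 0.009, 0], "grip": 0.5}, {"travel": [0.11, -0.046, -0.092], "rotation": [0.0025, 0.009, 0], "grip": 0.5}, {"travel": [0.143, -0.059, -0.12], "rotation": [0.0025, 0.009, 0], "grip": 0.5}, {"travel": [0.18, -0.073, -0.153], "rotation": [0.0025, 0.009, 0], "grip": 0.5}, {"travel": [0.215, -0.087, -0.185], "rotation": [0.0025, 0.009, 0], "grip": 0.5}, {"travel": [0.215, -0.087, -0.185], "rotation": [0.0025, 0.009, 0], "grip": 0.5}]}}

```text
time_s: 5.0
tool_pos: [0.5858, -0.1564, 0.1286]
orientation: [0.238, 0.176, 0.954, -0.045]
contact_force: [-1.0, 0.4, -1.9]
finger_gap: 0.691
gripper_force: 65.2
```

```bash
python3 g.py .03,.015,28 .055,.015,28; python3 -c "
from h import *
s=env.read_camera('side');cv2.imwrite('pics/s3.png',cv2.resize(s[120:400,300:600,::-1],None,fx=2,fy=2))"
```

```text
t 5.0 depth,down,left 0.0015 0.0151 -0.0003 lean 28.0 z [ 0.439 -0.169 -0.883] y [ 0.357  0.934 -0.001] 
j [-0.37   0.495  2.026  0.008  0.132 -1.583] F [-1.   0.4 -1.9]
(0.03, 0.015, 28.0) travel [ 0.069 -0.025 -0.061] rot [ 0.0005  0.     -0.0002]
(0.055, 0.015, 28.0) travel [ 0.128 -0.048 -0.114] rot [ 0.0005  0.     -0.0002]
```

View pics/s3.png

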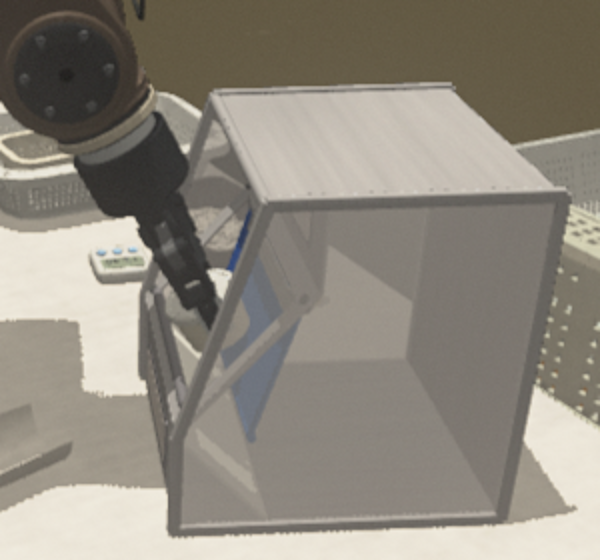

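The flap (crop (240,430) lower edge) is swinging inward ahead of the cup at (205,320). The ramp starts well below, at (190,430), and forces are small. Continuing to depth 55 mm.

Request:
{"fn": "carry_out", "kwargs": {"moves": [{"travel": [0.03, -0.011, -0.027], "rotation": [0, 0, 0], "grip": 0.5}, {"travel": [0.06, -0.022, -0.053], "rotation": [0, 0, 0], "grip": 0.5}, {"travel": [0.085, -0.032, -0.076], "rotation": [0, 0, 0], "grip": 0.5}, {"travel": [0.11, -0.041, -0.098], "rotation": [0, 0, 0], "grip": 0.5}, {"travel": [0.128, -0.048, -0.114], "rotation": [0, 0, 0], "grip": 0.5}, {"travel": [0.128, -0.048, -0.114], "rotation": [0, 0, 0], "grip": 0.5}]}}

```text
time_s: 5.55
tool_pos: [0.6245, -0.1717, 0.0952]
orientation: [0.239, 0.176, 0.954, -0.045]
contact_force: [-1.3, 0.0, -2.4]
finger_gap: 0.69
gripper_force: 65.2
```

```bash
python3 g.py .06,.015,28 ; python3 -c "
from h import *
s=env.read_camera('side');cv2.imwrite('pics/s4.png',cv2.resize(s[120:400,300:600,::-1],None,fx=2,fy=2))"
```

```text
t 5.55 depth,down,left 0.0548 0.0141 -0.0007 lean 28.1 z [ 0.44  -0.171 -0.882] y [ 0.358  0.934 -0.003] 
j [-0.37   0.592  1.95  -0.004  0.109 -1.572] F [-1.3  0.  -2.4]
(0.06, 0.015, 28.0) travel [ 0.011 -0.002 -0.014] rot [ 0.0011  0.0005 -0.    ]
```

View pics/s4.png

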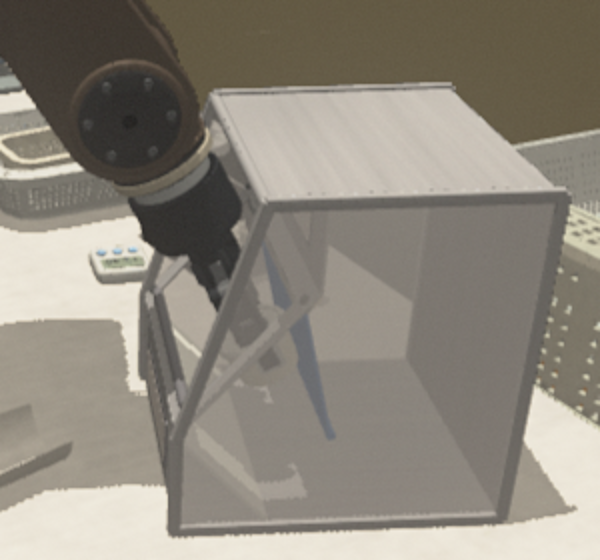

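The cup is 55 mm inside, held, with the flap resting on it and forces under 3 N. Releasing.

Request:
{"fn": "carry_out", "kwargs": {"moves": [{"travel": [0, 0, 0], "rotation": [0, 0, 0], "grip": 1}, {"travel": [0, 0, 0], "rotation": [0, 0, 0], "grip": 1}, {"travel": [0, 0, 0], "rotation": [0, 0, 0], "grip": 1}, {"travel": [0, 0, 0], "rotation": [0, 0, 0], "grip": 1}, {"travel": [0, 0, 0], "rotation": [0, 0, 0], "grip": 1}, {"travel": [0, 0, 0], "rotation": [0, 0, 0], "grip": 1}, {"travel": [0, 0, 0], "rotation": [0, 0, 0], "grip": 1}, {"travel": [0, 0, 0], "rotation": [0, 0, 0], "grip": 1}]}}

```text
time_s: 6.27
tool_pos: [0.6238, -0.1713, 0.0966]
orientation: [0.239, 0.176, 0.954, -0.046]
contact_force: [-0.4, 0.3, -0.8]
finger_gap: 0.998
gripper_force: 0.3
```

```bash
python3 g.py -.1,.01,28 ; python3 -c "
from h import *
s=env.read_camera('side');cv2.imwrite('pics/s5.png',cv2.resize(s[120:400,300:600,::-1],None,fx=2,fy=2))"
```

```text
t 6.2667 depth,down,left 0.0533 0.0135 -0.0007 lean 28.2 z [ 0.441 -0.171 -0.881] y [ 0.358  0.934 -0.003] 
j [-0.37   0.589  1.951 -0.004  0.109 -1.571] F [-0.4  0.3 -0.8]
(-0.1, 0.01, 28.0) travel [-0.358  0.139  0.337] rot [ 0.0012  0.0008 -0.    ]
```

View pics/s5.png

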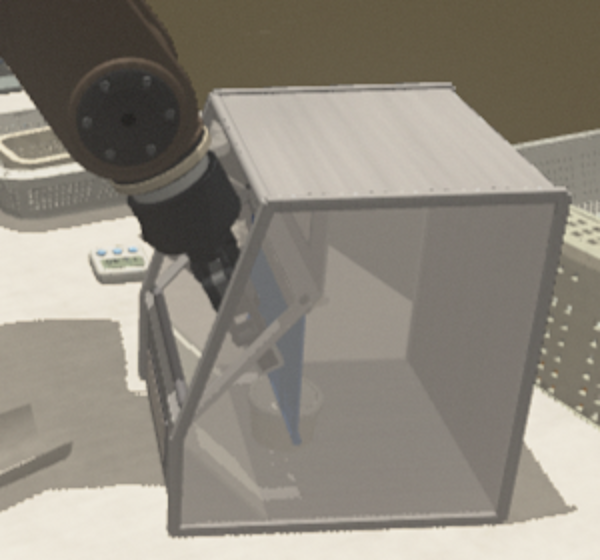

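The cup has dropped away to crop (285,410), below the fingers, and the flap rests on the gripper. Drawing straight back out.

Request:
{"fn": "carry_out", "kwargs": {"moves": [{"travel": [-0.05, 0.019, 0.047], "rotation": [0, 0, 0], "grip": 1}, {"travel": [-0.11, 0.043, 0.104], "rotation": [0, 0, 0], "grip": 1}, {"travel": [-0.17, 0.066, 0.16], "rotation": [0, 0, 0], "grip": 1}, {"travel": [-0.23, 0.09, 0.217], "rotation": [0, 0, 0], "grip": 1}, {"travel": [-0.29, 0.113, 0.273], "rotation": [0, 0, 0], "grip": 1}, {"travel": [-0.358, 0.139, 0.337], "rotation": [0, 0, 0], "grip": 1}, {"travel": [-0.358, 0.139, 0.42], "rotation": [0, 0, 0], "grip": 1}, {"travel": [-0.358, 0.139, 0.42], "rotation": [0, 0, 0], "grip": 1}]}}

```text
time_s: 6.98
tool_pos: [0.517, -0.1298, 0.2269]
orientation: [0.242, 0.176, 0.953, -0.046]
contact_force: [0.2, -0.4, 0.5]
finger_gap: 1.002
gripper_force: 0.0
```

Request:
{"fn": "carry_out", "kwargs": {"moves": [{"travel": [0, 0.1, 0], "rotation": [0, 0, 0], "grip": 1}, {"travel": [0, 0.2, 0], "rotation": [0, 0, 0], "grip": 1}, {"travel": [0, 0.25, 0], "rotation": [0, 0, 0], "grip": 1}, {"travel": [0, 0.25, 0], "rotation": [0, 0, 0], "grip": 1}, {"travel": [0, 0.25, 0], "rotation": [0, 0, 0], "grip": 1}, {"travel": [0, 0.25, 0], "rotation": [0, 0, 0], "grip": 1}, {"travel": [0, 0.25, 0], "rotation": [0, 0, 0], "grip": 1}, {"travel": [0, 0.25, 0], "rotation": [0, 0, 0], "grip": 1}]}}

```text
time_s: 7.65
tool_pos: [0.5165, -0.0555, 0.2224]
orientation: [0.239, 0.177, 0.954, -0.046]
contact_force: [0.1, -0.4, -0.5]
finger_gap: 1.001
gripper_force: 0.0
```

```bash
python3 -c "
from h import *
s=env.read_camera('side');cv2.imwrite('pics/s6.png',cv2.resize(s[110:410,200:600,::-1],None,fx=2,fy=2))
print(env.read_state()['contact_force'])
for b in((-.06,0),(0,0),(.06,0)):
  a=np.radians(-20.98);p=np.array([.6584+b[0]*np.cos(a),-.1839+b[0]*np.sin(a),.052]);print(b,(proj('side',p)-[200,110])*2)"
```

```text
[-0.56019648 -1.28242405 -0.04148895]
(-0.06, 0) [433.7081099  414.22465128]
(0, 0) [505.90638012 411.66990006]
(0.06, 0) [577.90228903 409.12230944]
```

View pics/s6.png

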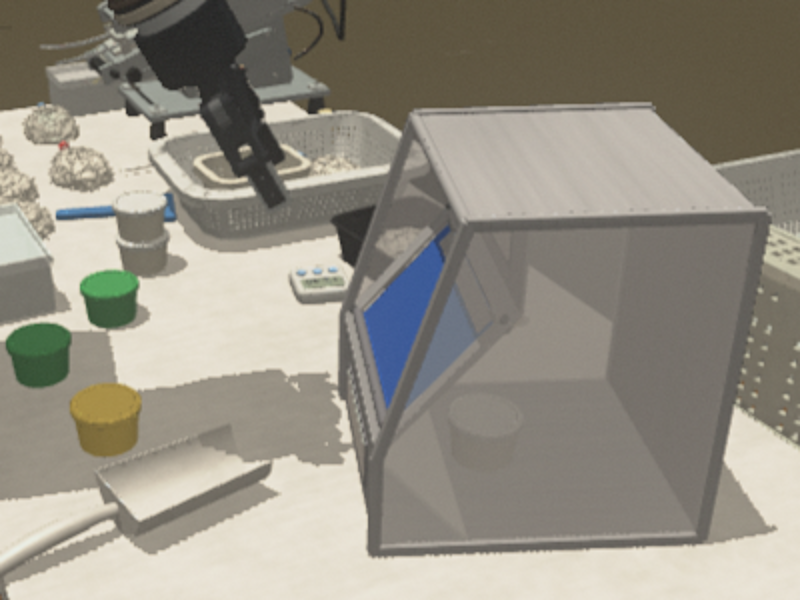

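The cup stands upright on the box floor: its lid is at crop (485,415), matching the projection for floor height. The flap is shut, the stack at (140,230) still stands, and the arm is clear.

```bash
python3 -c "
from station import env
print(env.sign_off())"
```

```text
the job is handed in; nothing more can be done
None
```

The lone sample cup was pushed through the flap while held, released 55 mm past the mouth, and now stands upright on the box floor with the flap shut and the two stacked cups still standing; I handed the job in at about 7.7 s, with no verdict returned.

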